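Sort stripped skateboard hardware back into stock

TASK

Sort the skateboard hardware lying on the bench back into stock: both small street wheels into the plywood crate that already holds a small wheel, the big cruiser wheel into the crate that already holds a big wheel, the bearing into the round steel dish, and the truck into the long steel tray. Lay the wheels flat on their crate's floor, stand the truck on its baseplate lengthwise in its tray with its axle not sticking out past the ends, and do not knock over the jar of bolts.

Things in the scene. Friction and masses are not known exactly. Their poses are not given: they have to be found in the camera images.
- street_wheel_a: Small off-white urethane street wheel lying flat on the bench: 54 mm diameter, 34 mm high, 85 g, edges bevelled 6 mm (the upright side is flat over the middle 22 mm), dark bearing seat in the middle. Origin at the centre of the wheel (17 mm above its underside), z along its axle, up.
- street_wheel_b: A second small street wheel, the same as street_wheel_a in every way; the two are interchangeable.
- cruiser_wheel: Big off-white urethane cruiser wheel lying flat on the bench: 64 mm diameter, 46 mm high, 140 g, edges bevelled 6 mm (upright side flat over the middle 34 mm). Origin at the centre of the wheel (23 mm above its underside), z along its axle, up.
- bearing: Single steel skate bearing lying flat on the bench: ring of 22 mm outer diameter, 7 mm high, 12 g, black shield. Origin at its centre (3.5 mm above its underside), z along its axis, up. (A white conical rubber bushing 29 mm across and 15 mm high also lies about: that is not wanted.)
- truck: Aluminium skateboard truck, 340 g, on its baseplate (56 mm in x, 82 in y). Origin: centre of its underside; x along the 205 mm axle, z up. Hanger beam: x -70..70, y -12..12, z 41..63 mm; axle at z 52, balanced at x = 0. Kingpin (|x| < 18, y 4..44, up to z 64) and pivot nose (|x| < 13, y -12..-41) flank its middle; either beam arm, |x| 25 to 70 mm, can be gripped from above across y.
- street_crate: Open plywood crate fixed to the bench, outside 232 (x) by 128 (y) by 28 mm high, walls and floor 6 mm. Origin: centre of its underside, x along its length, roughly away from the robot, z up. One small stock wheel (54 mm) lies in it within 6 mm of x = +76 mm, y = 0; the rest is empty. Looks like cruiser_crate but for the wheel inside; the two swap sides.
- cruiser_crate: Same crate for cruiser wheels, same size and frame as street_crate. One big stock wheel (64 mm diameter, 46 mm high) lies flat in it within 6 mm of x = +73 mm, y = 0; the rest of the floor is empty.
- truck_tray: Long shallow open tray of dark steel, empty, fixed to the bench: outside 252 mm (x) by 118 mm (y), 26 mm high, walls and floor 6 mm, so 240 by 106 mm inside. Origin at the centre of its underside, x along its length (which lies across the bench, roughly along world y), z up.
- dish: Round stainless parts dish, fixed to the bench: 140 mm across the rim, 26 mm high, inner floor about 102 mm across and 4 mm above the bench, sloping sides 3 mm thick. Origin at the centre of its underside, z up. One stock bearing already lies in it, within 6 mm of the point 34 mm from the centre along the dish's +x (roughly away from the robot).
- jar: Closed glass jar of bolts with a steel lid, standing on the bench among the hardware, 56 mm diameter, 58 mm high, 220 g. Not to be knocked over. Origin at the centre of its underside, z up.

How it is judged:
At the end, for the whole second after the job is handed in: Street wheels flat on the floor of street_crate, cruiser wheel flat in cruiser_crate (0.15 rad); bearing in the dish (within 56 mm of centre); truck on its baseplate in truck_tray (tilt 0.12, axle along it within 0.35 rad, centred within 26 mm lengthwise, 30 mm across); jar upright; all at rest (x of street_wheel_a in the frame of street_crate between -0.095 and 0.095 m and y of street_wheel_a in the frame of street_crate between -0.045 and 0.045 m and z of each of street_wheel_a, street_wheel_b in the frame of street_crate below 0.029 m and angle between the z axis of each of street_wheel_a, street_wheel_b and the z axis of street_crate, either way round below 0.15 rad and linear speed of each of street_wheel_a, street_wheel_b, cruiser_wheel, bearing, truck below 0.02 m/s and x of street_wheel_b in the frame of street_crate between -0.095 and 0.095 m and y of street_wheel_b in the frame of street_crate between -0.045 and 0.045 m and x of cruiser_wheel in the frame of cruiser_crate between -0.095 and 0.095 m and y of cruiser_wheel in the frame of cruiser_crate between -0.045 and 0.045 m and z of cruiser_wheel in the frame of cruiser_crate below 0.035 m and angle between the z axis of cruiser_wheel and the z axis of cruiser_crate, either way round below 0.15 rad and horizontal distance between bearing and dish below 0.056 m and z of bearing in the frame of dish below 0.02 m and x of truck in the frame of truck_tray between -0.026 and 0.026 m and y of truck in the frame of truck_tray between -0.03 and 0.03 m and z of truck in the frame of truck_tray below 0.012 m and angle between truck's own z axis and vertical below 0.12 rad and angle between the x axis of truck and the x axis of truck_tray, either way round below 0.35 rad and angle between jar's own z axis and vertical below 0.3 rad); the robot touches nothing.
It fails at once if the jar of bolts is knocked over (angle between jar's own z axis and vertical above 0.6 rad).
It also fails if it takes over 122 s, if anything falls off the work surface, if the arm or the gripper's body presses on something with over 40 N, if the wrist force passes 120 N, or if a joint passes its speed limit or range.

ROBOT

A 6-joint arm with a two-finger parallel gripper is mounted at the origin on the work surface. World frame = base frame: x ahead of the robot, y to its left, z up, the work surface at z = 0. Lengths are in m, angles in rad, forces in N, time in s.
With the tool pointing down it reaches from about 0.275 to 0.775 m from the base axis. Payload 14.6 kg.
Tool frame: the origin (TCP) lies midway between the tips of the shut fingers; the grasp point (between the pads) lies 19 mm behind it; z points along the fingers, y is the line along which they close (so a half turn about z gives the same grasp; the last joint's range is limited). The gripper opens to 85 mm and grips with 20 to 120 N. Pads are 22 mm wide; open, the fingers measure 114 mm over their backs; the gripper's body (76 mm by 85 mm) begins 54 mm behind the grasp point. The pads swing forward as they close: fully open they stand 13 mm farther back than shut.
Start: joints at [-1.323, 0.263, -0.048, 1.259, 0, 1.415], TCP at [0.206, -0.483, 0.231] pointing down, gripper open.
Joint ranges: [-2.65, 2.65], [-0.89, 1.7], [-1.18, 1.37], [-2.13, 2.11], [-1.35, 1.29], [-3.14, 3.14]. Speed limits (rad/s): [1.89, 1.89, 2.57, 2.79, 3.14, 3.14].

INTERFACE

Orientations are given as a rotation vector (axis times angle).
In Python, from station import r, cams, job gives the robot as it stands.
- The arm moves only by the tool arm_command, never from a script. Its argument "deltas" is a list of rows, each a list of 7 numbers: the shift along the tool's x, y, z in units of 500 mm (1.0 is 500 mm), then the turn, a rotation vector about the tool's x, y, z in units of 90 degrees (1.0 is 90 degrees), then the opening, from -1 (shut) to 1 (fully open). In form: [[dx, dy, dz, ax, ay, az, hand], ...]. A call has 1 to 5 rows; each row shifts and turns the commanded pose from where the row before left it, along the tool's axes as they then stand; what a row does not reach is not made up. A row lasts 1/12 s, in which the tool goes at most 41.7 mm and 7.16 degrees, less where a joint would pass 70% of its speed; a pose out of reach is approached as far as the arm can. A call with a number of a shift or a turn outside -1 to 1 is refused whole. A call with a gripper value outside its range is refused whole. The fingers move at their own pace and stop on an object; "squeeze" is the grip in N (left out, the last holds). Time passes only in rows, so rows that do not move let the fingers close. It gives the time, the measured TCP pose, the force, the opening and the grip force at its end, in the units of the state.
- r.state(): the state, without advancing time (a new reading comes with each control period).
- cams.capture(name): name is "side" or "top" or "wrist"; returns a dict with "pixels" (420x560x3 uint8, red, green, blue), "fx", "fy", "cx", "cy" (pixels), "R" (3x3) and "t" (3): a world point X has camera coordinates R X + t. Camera axes: x right, y down, z forward; pixel columns grow to the right and rows downward; lengths in m; the calibration is good to about 2 mm. A picture is of the moment at which its call begins. There is no depth.
- job.hand_in(): hands the job in; it is judged then, once.
The state is a dict: "time_s": time; "joints": joint angles; "qd": joint speeds; "joint_efforts": joint torques, N m; "tool_pos": TCP position; "tcp_rot": TCP orientation; "contact_force": force on the tool from outside, world axes, zero at the start; "moment": the same for the moment, N m; "gripper_width": finger opening in m; "finger_force": force on a finger pad.
Only numpy, scipy, OpenCV 4.12 (cv2) and the standard library are available. Lean on these libraries where they do the work, as an engineer would, in place of code of your own. Each camera call takes 0.05 s, during which the arm holds its last target. There are 200 camera calls.

## Working session

There is one attempt and no reset: what is moved stays moved. The work goes in short steps, Python scripts to look and compute and a tool call to move; the robot and the scene stay as the last step left them, time stands still between calls to the robot, and variables do not carry over. Pictures are saved under pics/ and viewed, at most 14 in all, crops included, and the job is handed in when it is done.

Besides the shell and the picture viewer there is one more tool, called after "Emit:" as name([rows], argument=value, ...), one row to a line, values as JSON. arm_command: Moves the arm, as the interface text tells. Its arguments: {"type":"object","properties":{"deltas":{"type":"array"},"squeeze":{"type":"number"}},"required":["deltas"]}

```bash
mkdir -p pics
cat > h.py <<'E'
import numpy as np, cv2
from station import r, cams, job
def snap(n,f):
    c=cams.capture(n); np.savez('pics/'+f+'.npz',**{k:np.array(v) for k,v in c.items()})
    cv2.imwrite('pics/'+f+'.png',np.array(c['pixels'])[:,:,::-1]); return c
def pt(f,u,v,z):
    c=np.load('pics/'+f+'.npz'); d=c['R'].T@np.array([(u-c['cx'])/c['fx'],(v-c['cy'])/c['fy'],1]); o=-c['R'].T@c['t']
    return (o+d*(z-o[2])/d[2]).round(4)
def px(f,X):
    c=np.load('pics/'+f+'.npz'); p=c['R']@np.array(X)+c['t']; return (p[0]/p[2]*c['fx']+c['cx']).round(1),(p[1]/p[2]*c['fy']+c['cy']).round(1)
E
python3 - <<'E'
from h import *
for n in('top','side'):
    c=snap(n,n+'0'); print(n,c['fx'],c['cx'],c['cy'],(-np.array(c['R']).T@c['t']).round(3),np.array(c['R']).round(2).tolist())
im=cv2.imread('pics/top0.png'); cv2.imwrite('pics/top0b.png',cv2.resize(im,(800,600),interpolation=cv2.INTER_CUBIC))
s=r.state(); print(s['tool_pos'],s['tcp_rot'],s['time_s'],s['gripper_width'])
E
```

```text
top 425.66732451805433 277.4395179094679 204.2803595340477 [ 0.355 -0.003  1.022] [[0.03, -1.0, 0.0], [-0.98, -0.03, -0.2], [0.2, 0.01, -0.98]]
side 410.6956412419573 275.798678406482 214.84305579191366 [0.177 0.612 0.75 ] [[-0.85, -0.53, 0.02], [-0.39, 0.59, -0.71], [0.37, -0.61, -0.71]]
[ 0.20573075 -0.4827426   0.23087727] [-3.07717356e+00 -6.28251293e-01  7.84925764e-05] 0.1 0.08529241408412015
```

View pics/top0b.png

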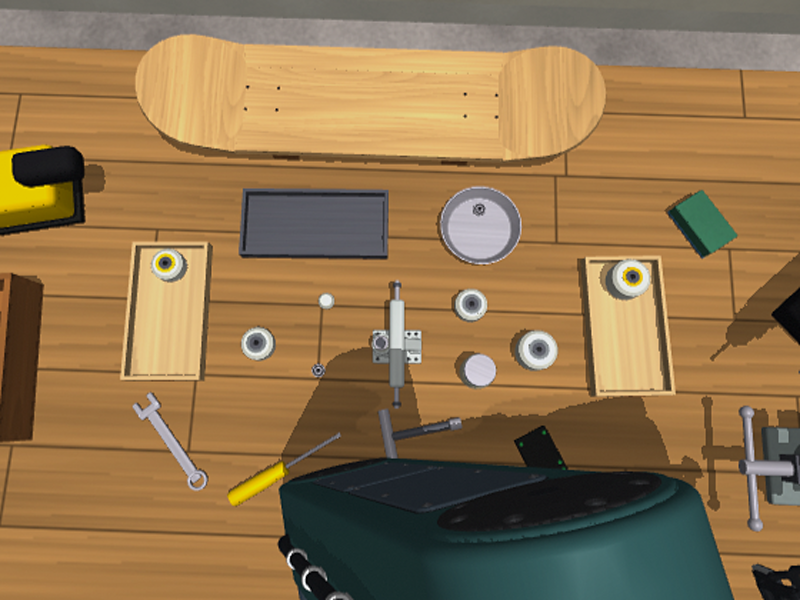

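View pics/side0.png

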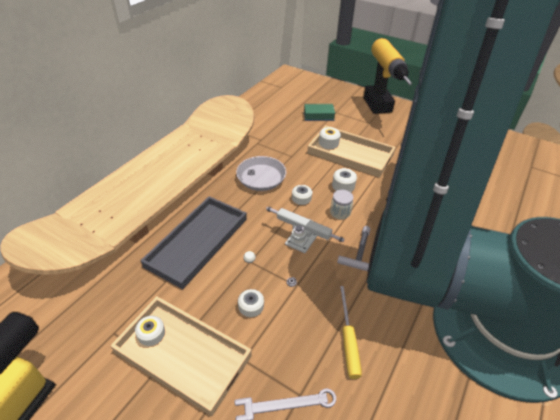

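The top view shows the left crate, centred near (166,310), holding the smaller wheel, so it is street_crate. The right crate (630,325) holds the bigger one, so it is cruiser_crate. On the bench:
- Small wheels at (257,343) and (471,305), cruiser wheel at (538,350).
- Jar at (478,370), bearing at (318,370), bushing at (326,300).
- Truck at (397,345) with its axle along world x, tray at (315,223), dish at (481,225).

The side view agrees. Next I'll enlarge the middle.

Run:
```python
from h import *
im=cv2.imread('pics/top0.png')
cv2.imwrite('pics/cA.png',cv2.resize(im[125:290,80:280],None,fx=4,fy=3.6363636,interpolation=cv2.INTER_CUBIC) if 0 else cv2.resize(im[130:280,80:280],None,fx=4,fy=4,interpolation=cv2.INTER_CUBIC))
cv2.imwrite('pics/cB.png',cv2.resize(im[130:290,270:480],None,fx=3.75,fy=3.75,interpolation=cv2.INTER_CUBIC))
```

```text
(no output)
```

View pics/cA.png

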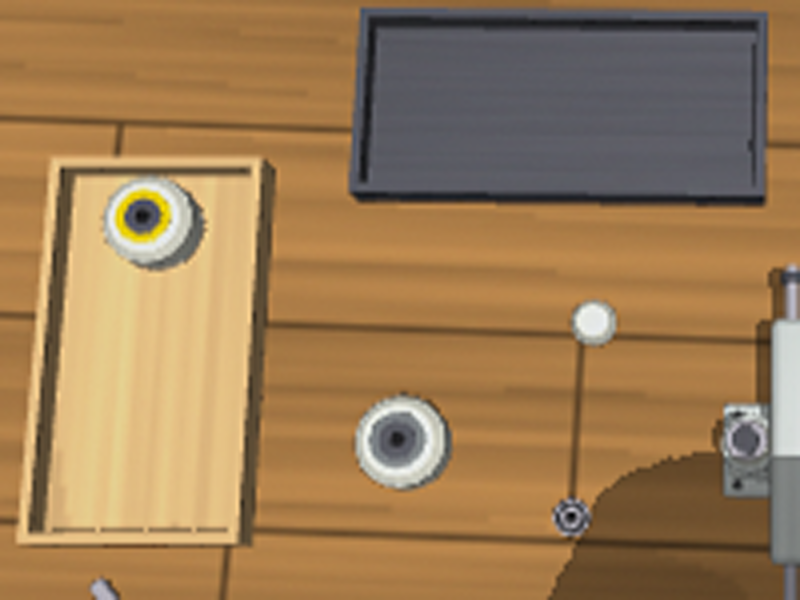

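View pics/cB.png

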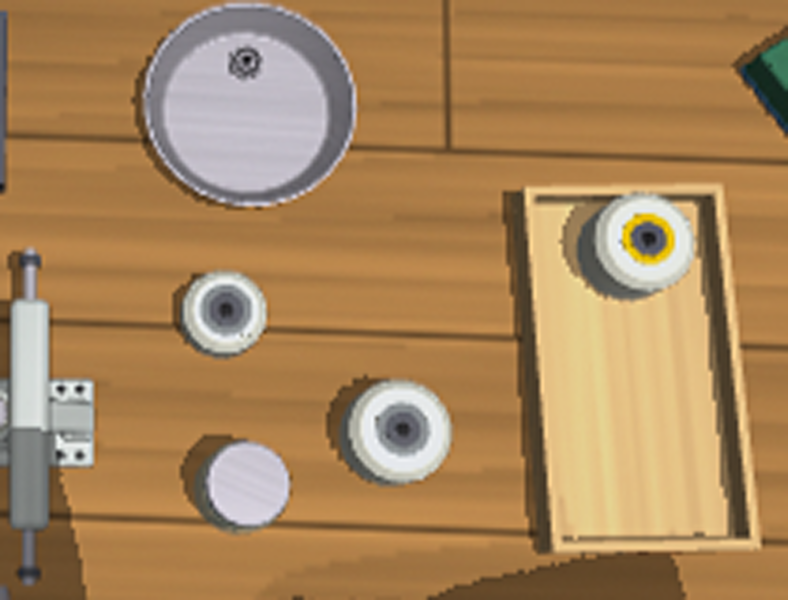

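Run:
```python
from h import *
A=lambda x,y,z:pt('top0',80+(x+.5)/4-.5,130+(y+.5)/4-.5,z)
B=lambda x,y,z:pt('top0',270+(x+.5)/3.75-.5,130+(y+.5)/3.75-.5,z)
P=lambda n,*p:print(n,*[q[:2] for q in p])
P('scrate TL TR BL BR',A(52,160,.028),A(266,160,.028),A(17,545,.028),A(242,545,.028)); P('sstock',A(143,216,.03))
P('wa hub,silh',A(400,438,.03),A(403,441,.017)); P('bearing',A(571,517,.006)); P('bush',A(595,323,.015))
P('tray',A(362,9,.026),A(767,12,.026),A(350,195,.026),A(765,200,.026)); P('kingpin',A(745,440,.064))
P('dish',B(250.5,105,.026),B(145,105,.026),B(356,105,.026),B(250,3,.026),B(250,207,.026)); P('dstock',B(245,62,.011))
P('axle',B(30,250,.052),B(28,580,.052)); P('beam',B(30,300,.06),B(30,527,.06),B(12,414,.06),B(48,414,.06))
P('bplate edges',A(724,450,.008),B(93,423,.008),B(93,380,.008),B(93,467,.008))
P('wb',B(227,310,.03),B(223,313,.017)); P('cr',B(403,430,.042),B(398,432,.023)); P('jar',B(246,484,.058))
P('ccrate',B(530,190,.028),B(722,187,.028),B(550,550,.028),B(758,548,.028)); P('cstock',B(648,239,.046))
```

```text
scrate TL TR BL BR [0.626  0.4541] [0.6306 0.3246] [0.3951 0.4463] [0.3996 0.3163]
sstock [0.5927 0.3944]
wa hub,silh [0.4646 0.2294] [0.4643 0.2306]
bearing [0.4239 0.1299]
bush [0.5396 0.1213]
tray [0.7297 0.2753] [0.7365 0.0251] [0.611  0.2724] [0.6166 0.0218]
kingpin [0.4665 0.0268]
dish [ 0.6776 -0.1361] [ 0.6752 -0.0674] [ 0.68   -0.2047] [ 0.7479 -0.1352] [ 0.6092 -0.1363]
dstock [ 0.7122 -0.1342]
axle [0.5702 0.0038] [ 0.3685 -0.002 ]
beam [0.537  0.0027] [ 0.3994 -0.0021] [0.4666 0.0111] [ 0.4673 -0.0106]
bplate edges [0.4666 0.0408] [ 0.4687 -0.0399] [ 0.4963 -0.0391] [ 0.4408 -0.0406]
wb [ 0.5407 -0.1217] [ 0.5411 -0.1207]
cr [ 0.4672 -0.2291] [ 0.468  -0.2304]
jar [ 0.4296 -0.1309]
ccrate [ 0.6262 -0.3157] [ 0.6325 -0.4391] [ 0.3981 -0.3217] [ 0.4038 -0.4495]
cstock [ 0.5921 -0.3831]
```

Emit:
arm_command([
  [0,0,0,0,0,-0.079,1],
  [0,0,0,0,0,-0.079,1],
  [0,0,0,0,0,-0.079,1],
  [0,0,0,0,0,-0.079,1],
  [0,0,0,0,0,-0.079,1],
], squeeze=60)

```text
time_s: 0.52
tool_pos: [0.2058, -0.4828, 0.231]
tcp_rot: [-2.734, -1.546, -0.0]
contact_force: [-0.8, -0.0, -0.0]
gripper_width: 0.085
finger_force: 0.0
```

Emit:
arm_command([
  [0,0,0,0,0,-0.079,1],
  [0,0,0,0,0,-0.079,1],
  [0,0,0,0,0,-0.079,1],
  [0,0,0,0,0,-0.079,1],
  [0,0,0,0,0,-0.079,1],
])

```text
time_s: 0.93
tool_pos: [0.2058, -0.4828, 0.231]
tcp_rot: [-2.131, -2.307, -0.001]
contact_force: [-0.1, 0.2, 0.3]
gripper_width: 0.0855
finger_force: 0.0
```

Emit:
arm_command([
  [0,0,0,0,0,-0.079,1],
  [0,0,0,0,0,-0.079,1],
  [0,0,0,0,0,-0.079,1],
  [0,0,0,0,0,-0.079,1],
  [0,0,0,0,0,-0.079,1],
])

```text
time_s: 1.35
tool_pos: [0.2057, -0.4828, 0.231]
tcp_rot: [-1.326, -2.848, -0.001]
contact_force: [0.2, -0.9, 0.6]
gripper_width: 0.0853
finger_force: 0.0
```

Emit:
arm_command([
  [0,0,0,0,0,-0.079,1],
  [0,0,0,0,0,-0.079,1],
  [0,0,0,0,0,-0.079,1],
  [0,0,0,0,0,-0.079,1],
  [0,0,0,0,0,-0.079,1],
])

```text
time_s: 1.77
tool_pos: [0.2058, -0.4828, 0.231]
tcp_rot: [-0.393, -3.117, -0.001]
contact_force: [0.1, 0.8, -0.6]
gripper_width: 0.0852
finger_force: 0.0
```

Emit:
arm_command([
  [0,0,0,0,0,-0.079,1],
  [0,0,0,0,0,-0.079,1],
  [0,0,0,0,0,-0.005,1],
  [0,0,0,0,0,0,1],
])

```text
time_s: 2.1
tool_pos: [0.2058, -0.4829, 0.2311]
tcp_rot: [-0.006, -3.141, -0.001]
contact_force: [-0.3, -0.2, 0.7]
gripper_width: 0.0853
finger_force: 0.0
```

Emit:
arm_command([
  [-0.0523,0.0505,0.01,0,0,0,1],
  [-0.0523,0.0505,0.01,0,0,0,1],
  [-0.0523,0.0505,0.02,0,0,0,1],
  [-0.0523,0.0505,0.025,0,0,0,1],
  [-0.0523,0.0505,0.025,0,0,0,1],
])

```text
time_s: 2.52
tool_pos: [0.3376, -0.3556, 0.1859]
tcp_rot: [0.01, 3.141, -0.001]
contact_force: [0.5, -1.1, 0.4]
gripper_width: 0.0855
finger_force: 0.0
```

Emit:
arm_command([
  [-0.0523,0.0505,0.03,0,0,0,1],
  [-0.0523,0.0505,0.03,0,0,0,1],
  [-0.0523,0.0505,0.03,0,0,0,1],
  [-0.0523,0.0505,0.03,0,0,0,1],
  [-0.0523,0.0505,0.03,0,0,0,1],
])

```text
time_s: 2.93
tool_pos: [0.4686, -0.2292, 0.1106]
tcp_rot: [0.009, 3.141, -0.0]
contact_force: [1.3, -0.4, 0.5]
gripper_width: 0.0856
finger_force: 0.0
```

Emit:
arm_command([
  [0,0,0,0,0,0,1],
  [0,0,0,0,0,0,1],
])

```text
time_s: 3.1
tool_pos: [0.468, -0.2291, 0.1104]
tcp_rot: [-0.002, -3.14, -0.002]
contact_force: [-0.2, 0.2, 0.6]
gripper_width: 0.0857
finger_force: 0.0
```

Run:
```python
from h import *
snap('wrist','w1'); print(px('w1',[.4675,-.2298,.046]),px('w1',[.43,-.131,.058]))
```

```text
(np.float64(276.3), np.float64(221.4)) (np.float64(426.5), np.float64(174.2))
```

View pics/w1.png

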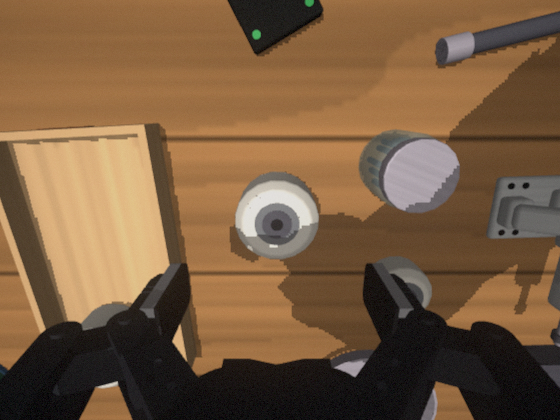

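The wheel top is at about (277,222), matching the prediction of (276,221), and the jar at about (421,173) is clear. Descending to grip.

Emit:
arm_command([
  [0,0,0.05,0,0,0,1],
  [0,0,0.06,0,0,0,1],
  [0,0,0.05,0,0,0,1],
  [0,0,0.035,0,0,0,1],
  [0,0,0.014,0,0,0,1],
])

```text
time_s: 3.57
tool_pos: [0.466, -0.2313, 0.0052]
tcp_rot: [-0.007, -3.14, -0.002]
contact_force: [-0.6, -0.5, -0.3]
gripper_width: 0.0853
finger_force: 0.0
```

Emit:
arm_command([
  [0,0,0,0,0,0,-1],
  [0,0,0,0,0,0,-1],
  [0,0,0,0,0,0,-1],
  [0,0,0,0,0,0,-1],
  [0,0,0,0,0,0,-1],
])

```text
time_s: 3.98
tool_pos: [0.4681, -0.2315, 0.0082]
tcp_rot: [0.003, 3.14, -0.003]
contact_force: [-2.9, -1.0, 9.2]
gripper_width: 0.0619
finger_force: 66.4
```

Emit:
arm_command([
  [0,0,0,0,0,0,-1],
  [0,0,0,0,0,0,-1],
])

```text
time_s: 4.15
tool_pos: [0.4681, -0.2316, 0.0082]
tcp_rot: [0.002, 3.14, -0.003]
contact_force: [-2.0, -0.9, 9.5]
gripper_width: 0.062
finger_force: 66.4
```

Emit:
arm_command([
  [0,0,-0.02,0,0,0,-1],
  [0,0,-0.05,0,0,0,-1],
  [0,0,-0.05,0,0,0,-1],
  [0,-0.02,-0.04,0,0,0,-1],
  [0,-0.045,0,0,0,0,-1],
])

```text
time_s: 4.57
tool_pos: [0.4689, -0.2631, 0.0914]
tcp_rot: [-0.001, 3.137, -0.005]
contact_force: [1.4, -0.4, -2.0]
gripper_width: 0.0618
finger_force: 66.1
```

Emit:
arm_command([
  [-0.003,-0.06,0,0,0,0,-1],
  [-0.003,-0.06,0,0,0,0,-1],
  [-0.003,-0.06,0,0,0,0,-1],
  [-0.003,-0.04,0,0,0,0,-1],
  [-0.003,-0.018,0,0,0,0,-1],
])

```text
time_s: 4.98
tool_pos: [0.4749, -0.3852, 0.0874]
tcp_rot: [0.005, 3.141, -0.002]
contact_force: [-0.1, 1.2, -1.5]
gripper_width: 0.0614
finger_force: 66.0
```

Emit:
arm_command([
  [0,0,0.03,0,0,0,-1],
  [0,0,0.04,0,0,0,-1],
  [0,0,0.03,0,0,0,-1],
  [0,0,0.02,0,0,0,-1],
  [0,0,0,0,0,0,-1],
])

```text
time_s: 5.4
tool_pos: [0.4742, -0.3811, 0.0254]
tcp_rot: [-0.001, -3.14, -0.003]
contact_force: [-0.5, 0.6, -1.4]
gripper_width: 0.0617
finger_force: 66.0
```

Emit:
arm_command([
  [0,0,0.012,0,0,0,-1],
  [0,0,0.008,0,0,0,-1],
  [0,0,0,0,0,0,-1],
])

```text
time_s: 5.65
tool_pos: [0.4749, -0.3822, 0.0167]
tcp_rot: [0.001, 3.142, -0.0]
contact_force: [0.1, 0.1, -0.8]
gripper_width: 0.0619
finger_force: 66.0
```

Emit:
arm_command([
  [0,0,0,0,0,0,0.75],
  [0,0,0,0,0,0,0.75],
  [0,0,0,0,0,0,0.75],
  [0,0,0,0,0,0,0.75],
])

```text
time_s: 5.98
tool_pos: [0.4751, -0.3824, 0.0171]
tcp_rot: [0.001, 3.141, -0.001]
contact_force: [-0.4, 0.1, -0.8]
gripper_width: 0.0747
finger_force: 0.0
```

Emit:
arm_command([
  [0,0,-0.03,0,0,0,0.75],
  [0,0,-0.06,0,0,0,0.75],
  [0,0,-0.06,0,0,0,0.75],
  [0,0,-0.05,0,0,0,1],
  [0,0,0,0,0,0,1],
])

```text
time_s: 6.4
tool_pos: [0.4764, -0.3838, 0.1219]
tcp_rot: [0.001, 3.137, -0.008]
contact_force: [-0.2, -1.0, 0.3]
gripper_width: 0.0856
finger_force: 0.0
```

Run:
```python
from h import *
snap('wrist','w2')
```

```text
(no output)
```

View pics/w2.png

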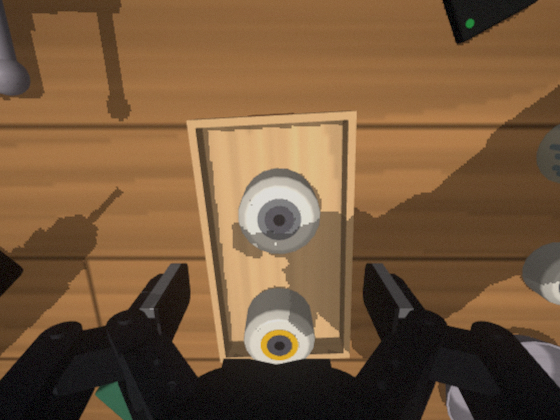

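The cruiser wheel lies flat in its crate at (279,218), with the stock wheel at (279,345). On to wheel b.

Emit:
arm_command([
  [-0.0145,0.05,0,0,0,0,1],
  [-0.0145,0.06,0,0,0,0,1],
  [-0.0145,0.06,0,0,0,0,1],
  [-0.0145,0.06,0,0,0,0,1],
  [-0.0145,0.06,0,0,0,0,1],
])

```text
time_s: 6.87
tool_pos: [0.511, -0.2357, 0.1159]
tcp_rot: [-0.002, -3.141, -0.001]
contact_force: [1.1, -0.2, 0.2]
gripper_width: 0.0853
finger_force: 0.0
```

Emit:
arm_command([
  [-0.0145,0.06,0,0,0,0,1],
  [-0.0145,0.06,0,0,0,0,1],
  [-0.0145,0.06,0,0,0,0,1],
  [-0.0145,0.053,0,0,0,0,1],
  [0,0,0,0,0,0,1],
])

```text
time_s: 7.28
tool_pos: [0.5405, -0.1167, 0.116]
tcp_rot: [0.004, -3.141, -0.002]
contact_force: [0.1, 0.1, 0.0]
gripper_width: 0.0855
finger_force: 0.0
```

Emit:
arm_command([
  [0,0,0,0,0,0,1],
  [0,0,0,0,0,0,1],
])

```text
time_s: 7.45
tool_pos: [0.5401, -0.121, 0.1162]
tcp_rot: [-0.001, -3.141, -0.0]
contact_force: [-0.3, -1.0, -1.0]
gripper_width: 0.0855
finger_force: 0.0
```

Emit:
arm_command([
  [-0.002,0,0.05,0,0,0,1],
  [0,0,0.065,0,0,0,1],
  [0,0,0.06,0,0,0,1],
  [0,0,0.04,0,0,0,1],
  [0,0,0.016,0,0,0,1],
])

```text
time_s: 7.87
tool_pos: [0.5395, -0.1214, -0.0016]
tcp_rot: [-0.004, -3.138, -0.002]
contact_force: [-0.8, -0.7, 0.4]
gripper_width: 0.0856
finger_force: 0.0
```

Emit:
arm_command([
  [0,0,0,0,0,0,1],
  [0,0,0,0,0,0,-1],
  [0,0,0,0,0,0,-1],
  [0,0,0,0,0,0,-1],
  [0,0,0,0,0,0,-1],
])

```text
time_s: 8.28
tool_pos: [0.5423, -0.1214, 0.003]
tcp_rot: [0.002, 3.139, -0.002]
contact_force: [-3.2, -0.4, 10.4]
gripper_width: 0.052
finger_force: 62.3
```

Emit:
arm_command([
  [0,0,0,0,0,0,-1],
  [0,0,0,0,0,0,-1],
  [0,0,0,0,0,0,-1],
])

```text
time_s: 8.53
tool_pos: [0.5423, -0.1214, 0.003]
tcp_rot: [0.002, 3.139, -0.002]
contact_force: [-1.4, -1.6, 10.4]
gripper_width: 0.0517
finger_force: 62.3
```

Emit:
arm_command([
  [0,0,-0.02,0,0,0,-1],
  [0,0,-0.06,0,0,0,-1],
  [0,0,-0.07,0,0,0,-1],
  [0,0.02,-0.06,0,0,0,-1],
  [0.01,0.05,0,0,0,0,-1],
])

```text
time_s: 8.95
tool_pos: [0.5399, -0.0881, 0.1129]
tcp_rot: [0.005, 3.132, -0.005]
contact_force: [0.7, -0.9, -0.5]
gripper_width: 0.0517
finger_force: 63.3
```

Emit:
arm_command([
  [0.012,0.065,0,0,0,0,-1],
  [0.012,0.065,0,0,0,0,-1],
  [0.012,0.065,0,0,0,0,-1],
  [0.012,0.065,0,0,0,0,-1],
  [0.012,0.065,0,0,0,0,-1],
])

```text
time_s: 9.37
tool_pos: [0.5062, 0.0782, 0.1077]
tcp_rot: [0.002, 3.14, 0.0]
contact_force: [1.5, -0.3, -0.9]
gripper_width: 0.0516
finger_force: 63.2
```

Emit:
arm_command([
  [0.012,0.065,0,0,0,0,-1],
  [0.012,0.065,0,0,0,0,-1],
  [0.012,0.065,0,0,0,0,-1],
  [0.012,0.065,0,0,0,0,-1],
  [0.012,0.065,0,0,0,0,-1],
])

```text
time_s: 9.78
tool_pos: [0.4763, 0.241, 0.1077]
tcp_rot: [0.001, 3.14, 0.001]
contact_force: [0.6, 0.4, -0.7]
gripper_width: 0.0516
finger_force: 63.2
```

Emit:
arm_command([
  [0.012,0.065,0,0,0,0,-1],
  [0.012,0.065,0,0,0,0,-1],
  [0.012,0.06,0,0,0,0,-1],
  [0.01,0.06,0,0,0,0,-1],
  [0.01,0.04,0,0,0,0,-1],
])

```text
time_s: 10.2
tool_pos: [0.4483, 0.3869, 0.1076]
tcp_rot: [-0.001, 3.14, 0.002]
contact_force: [0.4, -0.4, -1.1]
gripper_width: 0.0514
finger_force: 63.2
```

Emit:
arm_command([
  [0,0,0,0,0,0,-1],
  [0,0,0,0,0,0,-1],
])

```text
time_s: 10.37
tool_pos: [0.4485, 0.3852, 0.1072]
tcp_rot: [-0.002, 3.141, 0.001]
contact_force: [-1.0, -0.3, -1.2]
gripper_width: 0.0515
finger_force: 63.2
```

Emit:
arm_command([
  [0,-0.004,0.04,0,0,0,-1],
  [0,0,0.055,0,0,0,-1],
  [0,0,0.045,0,0,0,-1],
  [0,0,0.03,0,0,0,-1],
  [0,0,0.012,0,0,0,-1],
])

```text
time_s: 10.78
tool_pos: [0.4483, 0.3807, 0.0139]
tcp_rot: [-0.003, -3.14, 0.002]
contact_force: [-1.3, -1.1, -0.1]
gripper_width: 0.052
finger_force: 63.2
```

Emit:
arm_command([
  [0,0,0.01,0,0,0,-1],
  [0,0,0,0,0,0,-1],
  [0,0,0,0,0,0,-1],
])

```text
time_s: 11.03
tool_pos: [0.4494, 0.3823, 0.0113]
tcp_rot: [0.002, 3.141, 0.001]
contact_force: [-0.3, -0.0, -0.1]
gripper_width: 0.0515
finger_force: 63.2
```

Emit:
arm_command([
  [0,0,0,0,0,0,0.7],
  [0,0,0,0,0,0,0.7],
  [0,0,0,0,0,0,0.7],
  [0,0,0,0,0,0,0.7],
])

```text
time_s: 11.37
tool_pos: [0.449, 0.3824, 0.0107]
tcp_rot: [0.001, 3.141, 0.001]
contact_force: [0.2, 0.2, 0.1]
gripper_width: 0.0724
finger_force: 0.0
```

Emit:
arm_command([
  [0,0,-0.03,0,0,0,0.7],
  [0,0,-0.06,0,0,0,0.7],
  [0,0,-0.06,0,0,0,0.7],
  [0,0,-0.05,0,0,0,1],
  [0,0,0,0,0,0,1],
])

```text
time_s: 11.78
tool_pos: [0.4507, 0.3835, 0.1152]
tcp_rot: [0.001, 3.136, 0.006]
contact_force: [1.2, 1.0, 1.2]
gripper_width: 0.0853
finger_force: 0.0
```

Run:
```python
from h import *
snap('wrist','w3'); s=r.state(); print(s['tool_pos'],px('w3',[.4645,.2298,.034]))
```

```text
[0.44999207 0.38312914 0.11282137] (np.float64(84.4), np.float64(230.3))
```

View pics/w3.png

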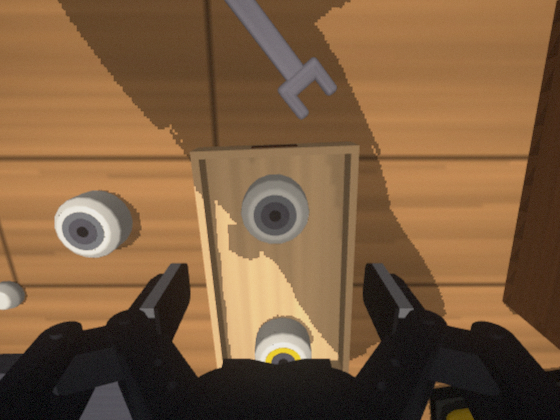

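The first wheel is flat in the crate at (275,212). Wheel a appears at (84,230), as predicted.

Emit:
arm_command([
  [-0.006,-0.06,0,0,0,0,1],
  [-0.006,-0.065,0,0,0,0,1],
  [-0.006,-0.065,0,0,0,0,1],
  [-0.006,-0.065,0,0,0,0,1],
  [-0.007,-0.05,0,0,0,0,1],
])

```text
time_s: 12.25
tool_pos: [0.4634, 0.2277, 0.1095]
tcp_rot: [-0.002, -3.14, 0.001]
contact_force: [0.5, 0.1, 0.6]
gripper_width: 0.0853
finger_force: 0.0
```

Emit:
arm_command([
  [0,0,0,0,0,0,1],
  [0,0,0,0,0,0,1],
  [0,0,0,0,0,0,1],
])

```text
time_s: 12.5
tool_pos: [0.464, 0.23, 0.1098]
tcp_rot: [-0.002, -3.141, -0.0]
contact_force: [-0.7, 0.2, -0.4]
gripper_width: 0.0854
finger_force: 0.0
```

Emit:
arm_command([
  [0,0,0.05,0,0,0,1],
  [0,0,0.06,0,0,0,1],
  [0,0,0.06,0,0,0,1],
  [0,0,0.035,0,0,0,1],
  [0,0,0.015,0,0,0,1],
])

```text
time_s: 12.92
tool_pos: [0.4625, 0.2303, -0.0024]
tcp_rot: [0.001, -3.138, 0.002]
contact_force: [-0.1, 0.3, 0.1]
gripper_width: 0.0853
finger_force: 0.0
```

Emit:
arm_command([
  [0,0,0,0,0,0,1],
  [0,0,0,0,0,0,1],
])

```text
time_s: 13.08
tool_pos: [0.4643, 0.2304, 0.0007]
tcp_rot: [-0.0, 3.142, 0.0]
contact_force: [-0.0, -0.4, 0.1]
gripper_width: 0.0855
finger_force: 0.0
```

Emit:
arm_command([
  [0,0,0,0,0,0,-1],
  [0,0,0,0,0,0,-1],
  [0,0,0,0,0,0,-1],
  [0,0,0,0,0,0,-1],
  [0,0,0,0,0,0,-1],
])

```text
time_s: 13.5
tool_pos: [0.4648, 0.23, 0.0015]
tcp_rot: [0.001, 3.14, 0.001]
contact_force: [-3.0, 0.0, 12.5]
gripper_width: 0.0518
finger_force: 61.1
```

Emit:
arm_command([
  [0,0,-0.02,0,0,0,-1],
  [0,0,-0.06,0,0,0,-1],
  [0,0,-0.06,0,0,0,-1],
  [0,0.02,-0.03,0,0,0,-1],
  [-0.015,0.04,0,0,0,0,-1],
])

```text
time_s: 13.92
tool_pos: [0.4726, 0.2595, 0.0894]
tcp_rot: [0.004, 3.137, 0.002]
contact_force: [1.0, -0.6, -0.4]
gripper_width: 0.0515
finger_force: 63.5
```

Emit:
arm_command([
  [-0.02,0.06,0,0,0,0,-1],
  [-0.02,0.06,0,0,0,0,-1],
  [-0.02,0.06,0,0,0,0,-1],
  [-0.016,0.045,0,0,0,0,-1],
  [-0.01,0.025,0,0,0,0,-1],
])

```text
time_s: 14.33
tool_pos: [0.5154, 0.3873, 0.0856]
tcp_rot: [-0.0, 3.141, 0.001]
contact_force: [-0.1, -1.2, -0.7]
gripper_width: 0.0515
finger_force: 63.5
```

Emit:
arm_command([
  [0,0,0,0,0,0,-1],
  [0,0,0,0,0,0,-1],
])

```text
time_s: 14.5
tool_pos: [0.5147, 0.3849, 0.0853]
tcp_rot: [-0.0, -3.142, 0.0]
contact_force: [-0.4, -0.3, -0.1]
gripper_width: 0.0517
finger_force: 63.5
```

Emit:
arm_command([
  [0,0,0.04,0,0,0,-1],
  [0,0,0.045,0,0,0,-1],
  [0,0,0.035,0,0,0,-1],
  [0,0,0.02,0,0,0,-1],
  [0,0,0.01,0,0,0,-1],
])

```text
time_s: 14.92
tool_pos: [0.5141, 0.3835, 0.0094]
tcp_rot: [-0.003, -3.14, 0.002]
contact_force: [-0.4, 0.2, -0.5]
gripper_width: 0.0516
finger_force: 63.5
```

Emit:
arm_command([
  [0,0,0,0,0,0,-1],
  [0,0,0,0,0,0,-1],
  [0,0,0,0,0,0,-1],
])

```text
time_s: 15.17
tool_pos: [0.5153, 0.3849, 0.0114]
tcp_rot: [0.002, 3.14, 0.001]
contact_force: [-0.2, 0.2, -1.0]
gripper_width: 0.0515
finger_force: 63.5
```

Emit:
arm_command([
  [0,0,0,0,0,0,0.7],
  [0,0,0,0,0,0,0.7],
  [0,0,0,0,0,0,0.7],
  [0,0,0,0,0,0,0.7],
])

```text
time_s: 15.5
tool_pos: [0.5149, 0.3848, 0.0106]
tcp_rot: [0.001, 3.141, 0.0]
contact_force: [-0.2, -0.2, -0.5]
gripper_width: 0.0728
finger_force: 0.0
```

Emit:
arm_command([
  [0,0,-0.03,0,0,0,0.7],
  [0,0,-0.06,0,0,0,0.7],
  [0,0,-0.06,0,0,0,0.7],
  [0,0,-0.05,0,0,0,1],
  [0,0,0,0,0,0,1],
])

```text
time_s: 15.92
tool_pos: [0.5167, 0.3859, 0.1154]
tcp_rot: [0.001, 3.136, 0.005]
contact_force: [0.9, 0.1, 0.3]
gripper_width: 0.0855
finger_force: 0.0
```

Run:
```python
from h import *
snap('wrist','w4'); print(r.state()['tool_pos'])
```

```text
[0.51604338 0.38547643 0.11293208]
```

View pics/w4.png

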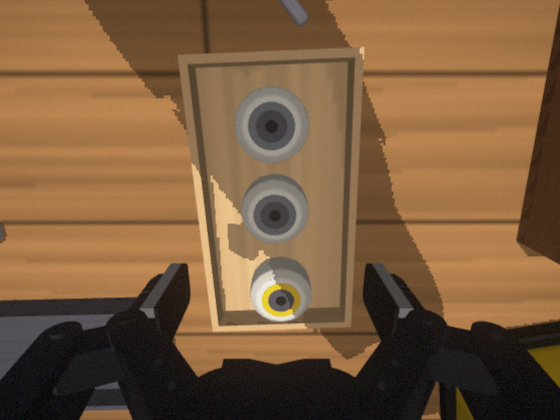

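All three wheels lie flat in the street crate at (271,125), (275,212) and (281,298). Now the bearing.

Emit:
arm_command([
  [0.02,-0.05,0,0,0,0,0],
  [0.02,-0.06,0,0,0,0,0],
  [0.02,-0.06,0,0,0,0,0],
  [0.02,-0.06,0,0,0,0,0],
  [0.02,-0.06,0,0,0,0,0],
])

```text
time_s: 16.38
tool_pos: [0.4634, 0.2384, 0.1093]
tcp_rot: [-0.001, -3.14, 0.001]
contact_force: [1.4, -0.1, -0.1]
gripper_width: 0.0425
finger_force: 0.0
```

Emit:
arm_command([
  [0.02,-0.06,0,0,0,0,0],
  [0.02,-0.06,0,0,0,0,0],
  [0.02,-0.06,0.02,0,0,0,0],
  [0.023,-0.04,0.04,0,0,0,0],
  [0,0,0.04,0,0,0,0],
])

```text
time_s: 16.8
tool_pos: [0.4208, 0.1271, 0.0594]
tcp_rot: [-0.005, -3.141, 0.001]
contact_force: [1.3, 0.8, -0.6]
gripper_width: 0.0429
finger_force: 0.0
```

Emit:
arm_command([
  [0,0,0,0,0,0,0],
  [0,0,0,0,0,0,0],
  [0,0,0,0,0,0,0],
])

```text
time_s: 17.05
tool_pos: [0.4236, 0.1303, 0.0608]
tcp_rot: [0.001, 3.141, 0.0]
contact_force: [0.8, 0.4, 0.1]
gripper_width: 0.0429
finger_force: 0.0
```

Run:
```python
from h import *
c=snap('wrist','w5'); print(r.state()['tool_pos'],px('w5',[.4239,.1299,.007]))
u,v=map(int,px('w5',[.4239,.1299,.007]))
im=cv2.imread('pics/w5.png')
cv2.imwrite('pics/w5c.png',cv2.resize(im[max(0,v-75):v+75,u-100:u+100],None,fx=3,fy=3)); print(max(0,v-75),u-100)
```

```text
[0.42385893 0.13035035 0.06099179] (np.float64(276.8), np.float64(227.7))
152 176
```

View pics/w5c.png

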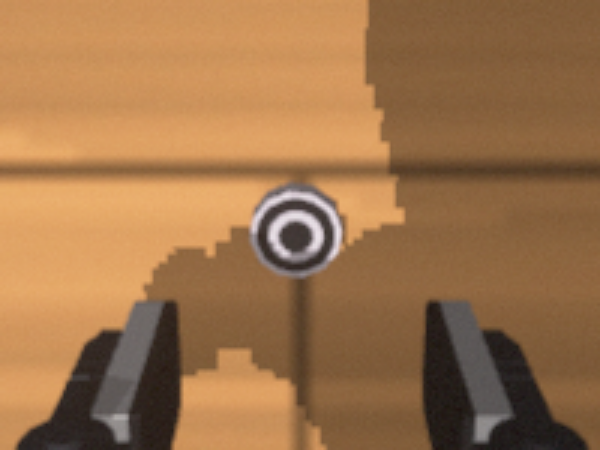

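The bearing shows at crop (297,232), full-frame pixel (275,229), matching the prediction. Descending.

Emit:
arm_command([
  [0,0,0.04,0,0,0,0],
  [0,0,0.04,0,0,0,0],
  [0,0,0.025,0,0,0,0],
  [0,0,0.01,0,0,0,0],
  [0,0,0,0,0,0,0],
], squeeze=30)

```text
time_s: 17.52
tool_pos: [0.4231, 0.1302, 0.0025]
tcp_rot: [-0.0, -3.141, 0.0]
contact_force: [0.1, 0.2, -0.2]
gripper_width: 0.0427
finger_force: 0.0
```

Emit:
arm_command([
  [0,0,0.001,0,0,0,0],
  [0,0,0,0,0,0,-1],
  [0,0,0,0,0,0,-1],
  [0,0,0,0,0,0,-1],
  [0,0,0,0,0,0,-1],
])

```text
time_s: 17.93
tool_pos: [0.4238, 0.13, 0.0032]
tcp_rot: [0.001, 3.14, 0.001]
contact_force: [-0.2, 0.2, 7.9]
gripper_width: 0.0194
finger_force: 29.0
```

Emit:
arm_command([
  [0,0,0,0,0,0,-1],
  [0,0,0,0,0,0,-1],
])

```text
time_s: 18.1
tool_pos: [0.4238, 0.13, 0.0032]
tcp_rot: [0.001, 3.14, 0.001]
contact_force: [-0.8, 0.9, 7.2]
gripper_width: 0.0194
finger_force: 29.0
```

Emit:
arm_command([
  [0,0,-0.02,0,0,0,-1],
  [0,0,-0.06,0,0,0,-1],
  [0,0,-0.06,0,0,0,-1],
  [0,0,-0.06,0,0,0,-1],
  [-0.03,-0.035,0,0,0,0,-1],
])

```text
time_s: 18.52
tool_pos: [0.4386, 0.1139, 0.1075]
tcp_rot: [-0.002, 3.136, 0.002]
contact_force: [2.4, 0.7, 0.1]
gripper_width: 0.0191
finger_force: 29.4
```

Emit:
arm_command([
  [-0.045,-0.05,0,0,0,0,-1],
  [-0.045,-0.05,0,0,0,0,-1],
  [-0.045,-0.05,0,0,0,0,-1],
  [-0.045,-0.05,0,0,0,0,-1],
  [-0.045,-0.05,0,0,0,0,-1],
])

```text
time_s: 18.93
tool_pos: [0.5515, -0.0143, 0.1029]
tcp_rot: [0.002, 3.141, -0.0]
contact_force: [1.0, 0.1, -0.5]
gripper_width: 0.019
finger_force: 29.4
```

Emit:
arm_command([
  [-0.045,-0.05,0,0,0,0,-1],
  [-0.045,-0.05,0,0,0,0,-1],
  [-0.045,-0.05,0,0,0,0,-1],
  [-0.045,-0.05,0,0,0,0,-1],
  [-0.047,-0.047,0,0,0,0,-1],
])

```text
time_s: 19.35
tool_pos: [0.6647, -0.138, 0.1029]
tcp_rot: [0.002, 3.141, -0.0]
contact_force: [-0.1, 0.3, -0.4]
gripper_width: 0.019
finger_force: 29.4
```

Emit:
arm_command([
  [0,0,0,0,0,0,-1],
  [0,0,0,0,0,0,-1],
])

```text
time_s: 19.52
tool_pos: [0.6645, -0.1376, 0.102]
tcp_rot: [0.004, 3.142, 0.0]
contact_force: [-0.9, 0.3, -0.9]
gripper_width: 0.019
finger_force: 29.4
```

Emit:
arm_command([
  [0,0,0.045,0,0,0,-1],
  [0,0,0.055,0,0,0,-1],
  [0,0,0.045,0,0,0,-1],
  [0,0,0.03,0,0,0,-1],
  [0,0,0.012,0,0,0,-1],
])

```text
time_s: 19.93
tool_pos: [0.662, -0.135, 0.0071]
tcp_rot: [-0.0, -3.139, -0.002]
contact_force: [-9.9, 2.4, 38.3]
gripper_width: 0.019
finger_force: 33.5
```

Emit:
arm_command([
  [0,0,0,0,0,0,-1],
  [0,0,0,0,0,0,-1],
  [0,0,0,0,0,0,-0.1],
  [0,0,0,0,0,0,-0.1],
  [0,0,0,0,0,0,-0.1],
])

```text
time_s: 20.35
tool_pos: [0.6642, -0.1364, 0.0096]
tcp_rot: [0.001, 3.141, -0.001]
contact_force: [0.3, -0.3, -0.1]
gripper_width: 0.0381
finger_force: 0.0
```

Emit:
arm_command([
  [0,0,-0.03,0,0,0,-0.1],
  [0,0,-0.06,0,0,0,-0.1],
  [0,0,-0.07,0,0,0,0.2],
  [0,0,-0.06,0,0,0,0.2],
  [0,0,0,0,0,0,0.2],
])

```text
time_s: 20.77
tool_pos: [0.6662, -0.1372, 0.1254]
tcp_rot: [0.001, 3.133, -0.004]
contact_force: [1.5, -0.4, -0.1]
gripper_width: 0.0511
finger_force: 0.0
```

Run:
```python
from h import *
snap('wrist','w6'); print(r.state()['tool_pos'])
```

```text
[ 0.66551018 -0.13692675  0.12244759]
```

View pics/w6.png

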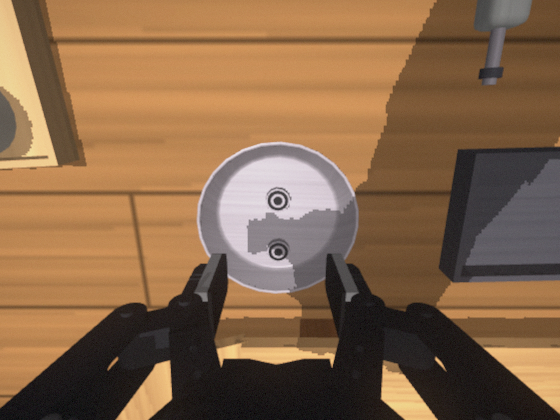

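The bearing is in the dish at (278,199), with the stock one at (278,251). Now the truck, gripped on its far beam arm.

Emit:
arm_command([
  [0.04,0.035,0,0,0,-0.02,0.3],
  [0.05,0.045,0,0,0,0,0.3],
  [0.05,0.045,0,0,0,0,0.3],
  [0.05,0.045,0,0,0,0,0.3],
  [0.05,0.045,0,0,0,0,0.3],
], squeeze=120)

```text
time_s: 21.23
tool_pos: [0.5393, -0.0311, 0.118]
tcp_rot: [0.047, -3.14, -0.0]
contact_force: [1.2, 0.2, 0.5]
gripper_width: 0.0557
finger_force: 0.0
```

Emit:
arm_command([
  [0.05,0.04,0,0,0,0,0.3],
  [0.032,0.026,0,0,0,0,0.3],
  [0,0,0,0,0,0,0.3],
  [0,0,0,0,0,0,0.3],
  [0,0,0,0,0,0,0.3],
])

```text
time_s: 21.65
tool_pos: [0.4997, -0.0005, 0.1186]
tcp_rot: [-0.048, 3.141, -0.0]
contact_force: [-0.6, 0.2, -0.1]
gripper_width: 0.056
finger_force: 0.0
```

Run:
```python
from h import *
snap('wrist','w7'); s=r.state(); print(s['tool_pos'],s['tcp_rot'],px('w7',[.506,.0015,.063]),px('w7',[.57,.0037,.052]))
```

```text
[ 0.49984817 -0.00068893  0.11853785] [-4.74091545e-02  3.14105529e+00 -1.57940158e-04] (np.float64(279.8), np.float64(234.7)) (np.float64(279.6), np.float64(302.0))
```

View pics/w7.png

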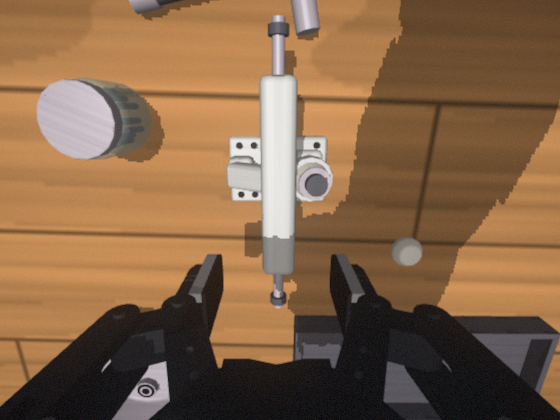

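The beam is centred at column 279 (predicted 279.8) and aligned with the tool, and its far axle end is at (278,299). Descending to grip.

Emit:
arm_command([
  [-0.0125,0.003,0.04,0,0,0,0.3],
  [0,0,0.05,0,0,0,0.3],
  [0,0,0.045,0,0,0,0.3],
  [0,0,0.028,0,0,0,0.3],
  [0,0,0.01,0,0,0,0.3],
])

```text
time_s: 22.12
tool_pos: [0.5049, 0.001, 0.03]
tcp_rot: [0.047, -3.138, -0.001]
contact_force: [0.5, 0.8, 0.1]
gripper_width: 0.0558
finger_force: 0.0
```

Emit:
arm_command([
  [0,0,0,0,0,0,0.3],
  [0,0,0,0,0,0,-1],
  [0,0,0,0,0,0,-1],
  [0,0,0,0,0,0,-1],
  [0,0,0,0,0,0,-1],
])

```text
time_s: 22.53
tool_pos: [0.5063, 0.0012, 0.0335]
tcp_rot: [-0.048, 3.139, -0.001]
contact_force: [-0.4, -0.6, 7.0]
gripper_width: 0.0225
finger_force: 117.2
```

Emit:
arm_command([
  [0,0,0,0,0,0,-1],
  [0,0,0,0,0,0,-1],
  [0,0,0,0,0,0,-1],
])

```text
time_s: 22.78
tool_pos: [0.5063, 0.0012, 0.0335]
tcp_rot: [-0.048, 3.139, -0.001]
contact_force: [-0.6, -1.2, 5.7]
gripper_width: 0.0222
finger_force: 117.1
```

Emit:
arm_command([
  [0,0,-0.02,0,0,0,-1],
  [0,0,-0.04,0,0,0,-1],
  [0,0,-0.05,0,0,0,-1],
  [0,0,-0.05,0,0,0,-1],
  [0,0,-0.03,0,0,0.02,-1],
])

```text
time_s: 23.2
tool_pos: [0.5061, 0.0013, 0.1303]
tcp_rot: [0.001, 3.139, -0.001]
contact_force: [0.8, -0.4, -3.0]
gripper_width: 0.0224
finger_force: 117.9
```

Emit:
arm_command([
  [0,0,0,0,0,0.05,-1],
  [0,0,0,0,0,0.07,-1],
  [0,0,0,0,0,0.07,-1],
  [0,0,0,0,0,0.07,-1],
  [0,0,0,0,0,0.07,-1],
])

```text
time_s: 23.62
tool_pos: [0.5055, 0.0014, 0.1279]
tcp_rot: [0.814, 3.033, 0.0]
contact_force: [-0.3, 0.2, -3.1]
gripper_width: 0.022
finger_force: 117.8
```

Emit:
arm_command([
  [0,0,0,0,0,0.07,-1],
  [0,0,0,0,0,0.07,-1],
  [0,0,0,0,0,0.07,-1],
  [0,0,0,0,0,0.07,-1],
  [0,0,0,0,0,0.07,-1],
])

```text
time_s: 24.03
tool_pos: [0.5055, 0.0014, 0.1279]
tcp_rot: [1.607, 2.698, 0.0]
contact_force: [-0.2, -0.3, -3.3]
gripper_width: 0.0225
finger_force: 117.8
```

Emit:
arm_command([
  [0,0,0,0,0,0.07,-1],
  [0,0,0,0,0,0.07,-1],
  [0,0,0,0,0,0.07,-1],
  [0,0,0,0,0,0.05,-1],
  [0,0,0,0,0,0.04,-1],
])

```text
time_s: 24.45
tool_pos: [0.5055, 0.0014, 0.1279]
tcp_rot: [2.192, 2.25, 0.001]
contact_force: [-0.1, 0.2, -3.7]
gripper_width: 0.0221
finger_force: 117.8
```

Emit:
arm_command([
  [0,0,0,0,0,0,-1],
  [0,0,0,0,0,0,-1],
])

```text
time_s: 24.62
tool_pos: [0.5054, 0.0014, 0.1277]
tcp_rot: [2.185, 2.257, 0.0]
contact_force: [0.1, 0.0, -2.7]
gripper_width: 0.0223
finger_force: 117.8
```

Run:
```python
from h import *
snap('side','s2'); s=r.state(); print(s['tool_pos'],s['tcp_rot'],s['gripper_width'])
im=cv2.imread('pics/s2.png'); cv2.imwrite('pics/s2c.png',cv2.resize(im[100:340,140:420],None,fx=2.5,fy=2.5))
```

```text
[0.50545043 0.00142743 0.12760412] [2.18432134e+00 2.25736912e+00 3.54719162e-04] 0.022087549348523833
```

View pics/s2c.png

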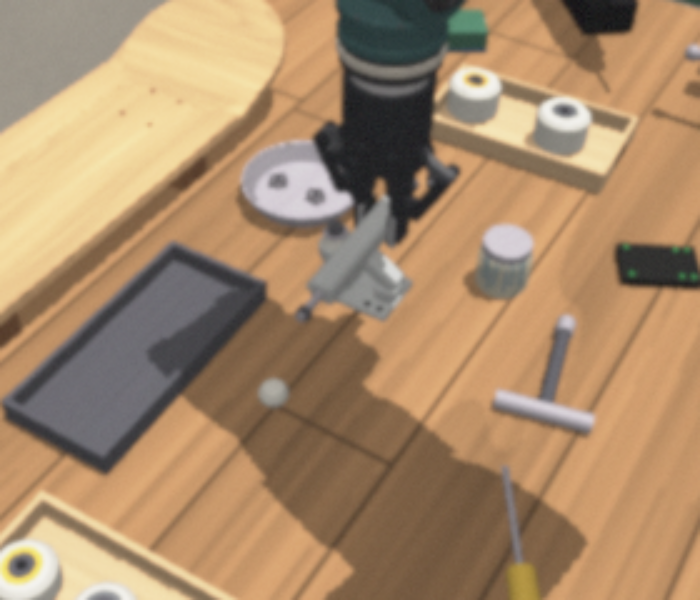

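Run:
```python
from h import *
for z in(.11,.12,.13,.14,.147): print(z,px('s2',[.5075,.142,z]))
```

```text
0.11 (np.float64(256.1), np.float64(238.4))
0.12 (np.float64(256.1), np.float64(235.1))
0.13 (np.float64(256.0), np.float64(231.8))
0.14 (np.float64(255.9), np.float64(228.5))
0.147 (np.float64(255.8), np.float64(226.1))
```

Emit:
arm_command([
  [0.014,0.023,0,0,0,0,-1],
  [0.03,0.048,0,0,0,0,-1],
  [0.03,0.048,0,0,0,0,-1],
  [0.03,0.048,0,0,0,0,-1],
  [0.03,0.048,0,0,0,0,-1],
])

```text
time_s: 25.08
tool_pos: [0.6118, 0.0725, 0.1274]
tcp_rot: [2.185, 2.257, 0.0]
contact_force: [0.9, -0.3, -2.5]
gripper_width: 0.0225
finger_force: 118.1
```

Emit:
arm_command([
  [0.03,0.048,0,0,0,0,-1],
  [0.025,0.042,0,0,0,0,-1],
  [0.015,0.025,0,0,0,0,-1],
  [0.01,0.015,0,0,0,0,-1],
  [0,0,0,0,0,0,-1],
])

```text
time_s: 25.5
tool_pos: [0.6756, 0.1147, 0.1267]
tcp_rot: [-2.184, -2.258, -0.0]
contact_force: [-0.0, 0.8, -3.1]
gripper_width: 0.0222
finger_force: 118.2
```

Emit:
arm_command([
  [0,0,0,0,0,0,-1],
  [0,0,0,0,0,0,-1],
])

```text
time_s: 25.67
tool_pos: [0.674, 0.1133, 0.1272]
tcp_rot: [-2.186, -2.256, 0.001]
contact_force: [0.0, 0.2, -4.0]
gripper_width: 0.022
finger_force: 118.2
```

Run:
```python
from h import *
snap('top','t3'); s=r.state(); print(s['tool_pos'],s['tcp_rot'])
im=cv2.imread('pics/t3.png'); cv2.imwrite('pics/t3c.png',cv2.resize(im[100:220,140:300],None,fx=5,fy=5,interpolation=cv2.INTER_CUBIC))
for p in [(.6745,.1487+.1025,.147),(.6745,.1487-.1025,.147)]:
    u,v=px('t3',p); print((u-140)*5,(v-100)*5)
```

```text
[0.67396284 0.11322283 0.12739258] [-2.18681742e+00 -2.25531170e+00  5.34361707e-04]
126.50000000000006 179.50000000000003
599.0 195.49999999999997
```

View pics/t3c.png

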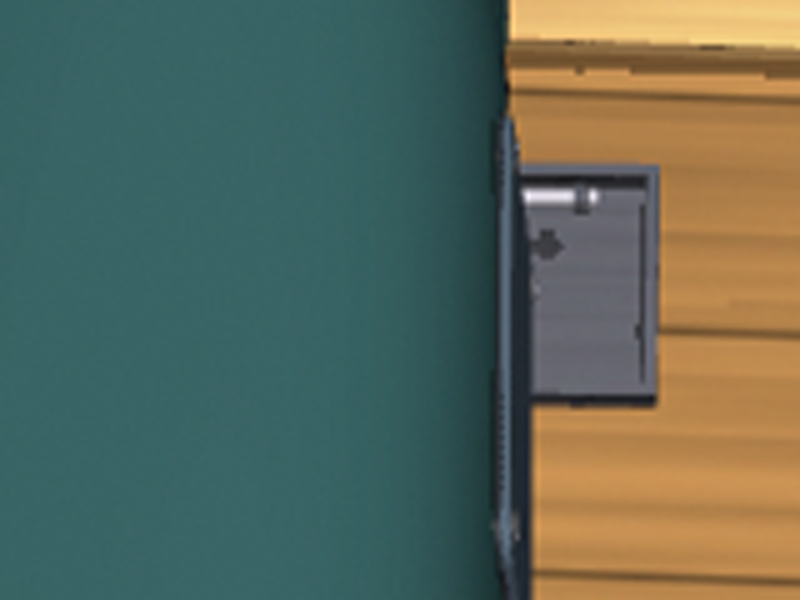

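The axle's right end is at (599,197) against (599,195) predicted for a centred truck. Lowering with a soft finish.

Emit:
arm_command([
  [0,0,0.03,0,0,0,-1],
  [0,0,0.04,0,0,0,-1],
  [0,0,0.04,0,0,0,-1],
  [0,0,0.03,0,0,0,-1],
  [0,0,0.015,0,0,0,-1],
])

```text
time_s: 26.13
tool_pos: [0.6732, 0.1132, 0.0482]
tcp_rot: [-2.186, -2.254, 0.003]
contact_force: [-0.6, 0.7, -3.8]
gripper_width: 0.0221
finger_force: 118.3
```

Emit:
arm_command([
  [0,0,0,0,0,0,-1],
  [0,0,0.008,0,0,0,-1],
  [0,0,0.006,0,0,0,-1],
  [0,0,0.004,0,0,0,-1],
  [0,0,0,0,0,0,-1],
])

```text
time_s: 26.55
tool_pos: [0.6746, 0.1136, 0.0409]
tcp_rot: [2.187, 2.255, 0.0]
contact_force: [-0.9, 0.3, -2.6]
gripper_width: 0.0223
finger_force: 118.3
```

Emit:
arm_command([
  [0,0,0.002,0,0,0,-1],
  [0,0,0,0,0,0,-1],
  [0,0,0,0,0,0,0.1],
  [0,0,0,0,0,0,0.1],
  [0,0,0,0,0,0,0.1],
])

```text
time_s: 26.97
tool_pos: [0.6748, 0.1137, 0.0402]
tcp_rot: [2.187, 2.255, 0.001]
contact_force: [-0.6, 0.3, -0.1]
gripper_width: 0.0472
finger_force: 0.0
```

Emit:
arm_command([
  [0,0,0,0,0,0,0.2],
  [0,0,-0.03,0,0,0,0.2],
  [0,0,-0.06,0,0,0,0.2],
  [0,0,-0.07,0,0,0,0.2],
  [0,0,-0.07,0,0,0,0.2],
])

```text
time_s: 27.38
tool_pos: [0.6741, 0.1136, 0.156]
tcp_rot: [-2.187, -2.255, 0.001]
contact_force: [1.6, -0.6, -0.1]
gripper_width: 0.0511
finger_force: 0.0
```

Emit:
arm_command([
  [-0.04,-0.05,-0.02,0,0,0,0.2],
  [-0.04,-0.06,0,0,0,0,0.2],
  [-0.04,-0.06,0,0,0,0,0.2],
  [-0.04,-0.06,0,0,0,0,0.2],
  [-0.04,-0.06,0,0,0,0,0.2],
])

```text
time_s: 27.8
tool_pos: [0.5312, 0.0086, 0.1649]
tcp_rot: [2.187, 2.255, 0.0]
contact_force: [0.3, -1.2, 0.3]
gripper_width: 0.051
finger_force: 0.0
```

Emit:
arm_command([
  [-0.06,-0.05,0,0,0,0,0.2],
  [-0.07,-0.02,0,0,0,0,0.2],
  [-0.07,0,0,0,0,0,0.2],
  [-0.07,0,0,0,0,0,0.2],
  [-0.05,0,0,0,0,0,0.2],
])

```text
time_s: 28.22
tool_pos: [0.5024, -0.1543, 0.1652]
tcp_rot: [2.188, 2.253, 0.0]
contact_force: [1.0, 0.0, 1.2]
gripper_width: 0.0511
finger_force: 0.0
```

Emit:
arm_command([
  [-0.05,0,0,0,0,0,0.2],
  [-0.05,0,0,0,0,0,0.2],
  [-0.05,0,0,0,0,0,0.2],
  [0,0,0,0,0,0,0.2],
  [0,0,0,0,0,0,0.2],
])

```text
time_s: 28.63
tool_pos: [0.5048, -0.2277, 0.1647]
tcp_rot: [2.189, 2.253, 0.0]
contact_force: [0.1, 0.7, 0.4]
gripper_width: 0.0514
finger_force: 0.0
```

Run:
```python
from h import *
snap('top','t4'); snap('side','s4')
a=cv2.imread('pics/t4.png')[90:300,60:520]; b=cv2.imread('pics/s4.png')[100:410,60:470]
a=cv2.resize(a,(600,274),interpolation=cv2.INTER_CUBIC); b=cv2.resize(b,(420,318),interpolation=cv2.INTER_CUBIC)
o=np.zeros((600,800,3),np.uint8); o[:274,:600]=a; o[278:596,:420]=b
t=cv2.imread('pics/t4.png')[125:190,160:280]; o[290:490,425:794]=cv2.resize(t,(369,200),interpolation=cv2.INTER_CUBIC)
cv2.imwrite('pics/fin.png',o)
```

```text
(no output)
```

View pics/fin.png

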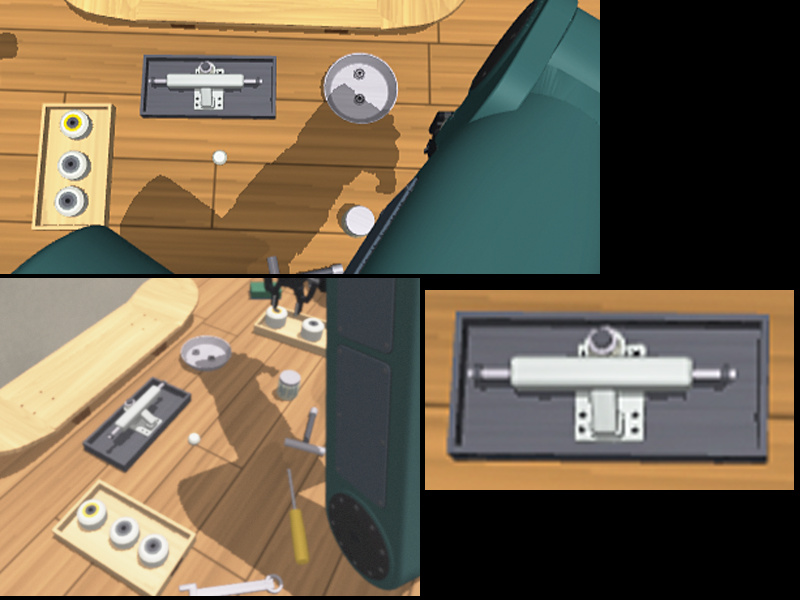

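The composite shows the truck level on its baseplate and centred in the tray, with its axle from (473,373) to (736,373) inside the walls. Three small wheels lie in the street crate, two big ones in the cruiser crate and two bearings in the dish. The jar is upright and the arm is clear.

```bash
python3 -c "
from station import job; print(job.hand_in())"
```

```text
the job is handed in; nothing more can be done
None
```

The job is handed in at about 29 s of the 122 s limit: the final pictures show both street wheels, the cruiser wheel, the bearing and the truck in their places and the jar upright, but the hand-in call returned no verdict.

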